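Lock the nest plate on the pad printer's bed

ROBOT

A 6-joint arm with a two-finger parallel gripper is mounted at the origin on the work surface. World frame = base frame: x ahead of the robot, y to its left, z up, the work surface at z = 0. Lengths are in m, angles in rad, forces in N, time in s.
With the tool pointing down it reaches from about 0.425 to 0.95 m from the base axis. Payload 3.5 kg.
Tool frame: the origin (TCP) lies midway between the tips of the shut fingers; the grasp point (between the pads) lies ctrl.hold_point_z behind it (ctrl.hold_point_z is the distance from the TCP to the grasp point, in m); z points along the fingers, x is the direction in which the jaws open and shut, and the axes are right-handed (so a half turn about z gives the same grasp; the last joint's range is limited). The gripper opens to 85 mm and grips with 20 to 120 N. Pads are 22 mm wide; open, the fingers measure 114 mm over their backs; the gripper's body (76 mm by 85 mm) begins 54 mm behind the grasp point. The pads swing forward as they close: fully open they stand 13 mm farther back than shut.
Start: joints at [-1.497, 0.286, 1.577, -0, 1.279, -0.15], TCP at [0.15, -0.658, 0.231] pointing down, gripper open.
Joint ranges: [-2.77, 2.77], [-0.9, 2.22], [0.21, 2.48], [-1.53, 4.67], [0.24, 2.81], [-2.84, 2.84]. Speed limits (rad/s): [2.79, 2.79, 3.14, 3.14, 3.14, 3.14].

INTERFACE

Orientations are given as a unit quaternion [x, y, z, w].
In Python, from plant import ctrl gives the robot as it stands.
- The arm moves only by the tool step_arm, never from a script. Its arguments are lists of equal length, an entry for each row: "gripper": the gripper's target within -1 to 1 (shut at 1, half-way at 0, fully open at -1); "linear": the shift along the tool's x, y, z in m, a list of three; "delta_rot": the turn, a rotation vector about the tool's x, y, z in degrees, a list of three. A call has 1 to 20 rows; each row is the pose to reach, as a shift and turn from the pose commanded when the call began, along the tool's axes at that moment; what a row does not reach only later rows make up. A row lasts 1/8 s, in which the tool goes at most 62.5 mm and 10.7 degrees, less where a joint would pass 70% of its speed; a pose out of reach is approached as far as the arm can. A call with a gripper value outside its range is refused whole. The fingers move at their own pace and stop on an object; "grip_force" is the grip in N (left out, the last holds). Time passes only in rows, so rows that repeat a pose let the fingers close. It gives the time, the measured TCP pose, the force and the opening at its end, in the units of the state.
- ctrl.get_state(): the state, without advancing time (a new reading comes with each control period).
- ctrl.read_camera(name): name is "scene" or "top" or "wrist"; returns a dict with "frame" (400x640x3 uint8, red, green, blue), "fx", "fy", "cx", "cy" (pixels), "view" (4x4, takes a point from world to camera coordinates). Camera axes: x right, y down, z forward; pixel columns grow to the right and rows downward; lengths in m; the calibration is good to about 2 mm. A picture is of the moment at which its call begins. There is no depth.
- ctrl.sign_off(): hands the job in, once; it reports no verdict.
The state is a dict: "time": time; "qpos": joint angles; "dq": joint speeds; "joint_efforts": joint torques, N m; "eef_pos": TCP position; "tcp_rot": TCP orientation; "contact_force": force on the tool from outside, world axes, zero at the start; "wrist_torque": the same for the moment, N m; "opening": opening from 0.0 (shut) to 1.0 (fully open).
Only numpy, scipy, OpenCV 4.12 (cv2) and the standard library are available. Lean on these libraries where they do the work, as an engineer would, in place of code of your own. Each camera call takes 0.05 s, during which the arm holds its last target. There are 200 camera calls.

TASK

Take the key out of its stand and use its blade, not the fingers, to turn every cam lock on the nest plate that is still open clockwise until it is fully home against its stop; stop when you feel it and do not wrench it. Leave any lock that is already home as it is, then put the key back standing upright in its stand and let go; do not shift the shells and the ink can standing around.

Things in the scene. Friction and masses are not known exactly. Their poses are not given: they have to be found in the camera images.
- bed: dark cross-slide bed 240 x 320 x 18 mm with an aluminium nest plate 220 x 300 mm on it; top of the nest plate 30 mm above the table; origin at the centre of the underside, z up. The three locks and two shells stand on it.
- lock_a: round dark steel cam-lock housing on the nest plate, 84 mm across, 30 mm tall; origin at the centre of its underside, z up. Its captive round steel head (62 mm across) sits sunk in it. A white arc on the rim, 2.15 to 2.7 rad clockwise from the housing's x axis, shows where the head's dome ends up when locked; the stop lies somewhere in the arc, differs from lock to lock and has to be felt.
- lock_b: round dark steel cam-lock housing on the nest plate, 84 mm across, 30 mm tall; origin at the centre of its underside, z up. Its captive round steel head (62 mm across) sits sunk in it. A white arc on the rim, 2.15 to 2.7 rad clockwise from the housing's x axis, shows where the head's dome ends up when locked; the stop lies somewhere in the arc, differs from lock to lock and has to be felt.
- lock_c: round dark steel cam-lock housing on the nest plate, 84 mm across, 30 mm tall; origin at the centre of its underside, z up. Its captive round steel head (62 mm across) sits sunk in it. A white arc on the rim, 2.15 to 2.7 rad clockwise from the housing's x axis, shows where the head's dome ends up when locked; the stop lies somewhere in the arc, differs from lock to lock and has to be felt.
- lock_a_top (a point): centre of the top of lock_a's head, level with the rim. The head has a slot through this point, 44 mm long, 8 mm wide, 12 mm deep, closed at its ends; a small 8 mm dome marks one end of it. Which lock stands where, and its yaw, varies.
- lock_b_top (a point): centre of the top of lock_b's head, level with the rim. The head has a slot through this point, 44 mm long, 8 mm wide, 12 mm deep, closed at its ends; a small 8 mm dome marks one end of it. Which lock stands where, and its yaw, varies.
- lock_c_top (a point): centre of the top of lock_c's head, level with the rim. The head has a slot through this point, 44 mm long, 8 mm wide, 12 mm deep, closed at its ends; a small 8 mm dome marks one end of it. Which lock stands where, and its yaw, varies.
- cam_a (a joint): angle of lock_a's head. 0: slot along the housing's x axis, dome at +x; grows clockwise seen from above (dome direction = housing yaw minus this), the locking direction. Hard stop (home) somewhere from 2.2 to 2.65 rad; an open lock reads under 1. Turning takes about 0.2 N m, it stays where left; at the stop it climbs steeply: 0.5 N m there is plenty, over 2 N m is wrenching.
- cam_b (a joint): angle of lock_b's head. 0: slot along the housing's x axis, dome at +x; grows clockwise seen from above (dome direction = housing yaw minus this), the locking direction. Hard stop (home) somewhere from 2.2 to 2.65 rad; an open lock reads under 1. Turning takes about 0.2 N m, it stays where left; at the stop it climbs steeply: 0.5 N m there is plenty, over 2 N m is wrenching.
- cam_c (a joint): angle of lock_c's head. 0: slot along the housing's x axis, dome at +x; grows clockwise seen from above (dome direction = housing yaw minus this), the locking direction. Hard stop (home) somewhere from 2.2 to 2.65 rad; an open lock reads under 1. Turning takes about 0.2 N m, it stays where left; at the stop it climbs steeply: 0.5 N m there is plenty, over 2 N m is wrenching.
- key: flat-bladed key, 117 mm tall, about 0.16 kg, upright. Origin at the centre of the blade's lower end, z up the shaft. Blade 38 mm wide (x), 5 mm thick (y), from 0 to 24 mm up; flange 54 mm across from 24 to 30 mm; shaft 14 mm across to 72 mm; black paddle grip 50 mm (x) by 14 mm (y) from 72 to 117 mm, taken across its 14 mm.
- key_grip (a point): on the key's axis in the middle of the paddle, 95 mm above the blade's end.
- stand: grey block 100 x 100 x 40 mm, fixed, with a slot 46 x 15 mm (long side along its x), 34 mm deep, in the middle of its top; origin at the centre of the underside, z up. The key stands in it, either way round, blade in the slot and flange resting on the top: its origin is then 16 mm above the stand's.
- shell_a: bystander, to be left where it is: bullet-shaped blue-grey metal shell, 46 mm across, 78 mm tall, standing on the nest plate; origin at the centre of its foot.
- shell_b: bystander, to be left where it is: the same kind of shell, on the nest plate.
- shell_c: bystander, to be left where it is: the same kind of shell, on the table.
- ink: bystander, to be left where it is: ink can, 76 mm across, 85 mm tall, on the table; origin at the centre of its foot.
Not all that is in view belongs to the job. What is shaped like the stand but purple or red is not meant.

How it is judged:
On the way, in this order (a step that is already met when the one before it is completed fails the run):
1. the key is out of its stand (z of key in the frame of stand above 0.06 m), for 0.2 s.
2. every lock is home against its stop (value of joint cam_a above 2.18 rad and value of joint cam_b above 2.48 rad and value of joint cam_c above 2.32 rad), for 0.2 s.
At the end, for the whole second after the job is handed in: All three lock heads are within 0.10 rad of their hard stops, and the key stands in the stand's slot, upright within 0.1 rad, flange down on the top (key origin 12 to 20 mm above the stand's and within 10 mm of its axis), released and at rest (all of step 2 and horizontal distance between key and stand below 0.01 m and z of key in the frame of stand between 0.012 and 0.02 m and angle between key's own z axis and vertical below 0.1 rad and linear speed of key below 0.02 m/s); the robot touches nothing.
It fails at once if a lock is touched with the fingers (over 3 N) (contact force between the fingers and lock_a above 3 N or contact force between the fingers and lock_b above 3 N or contact force between the fingers and lock_c above 3 N).
It fails at once if a lock is wrenched: over 150 N between key and lock (contact force between key and lock_a above 150 N or contact force between key and lock_b above 150 N or contact force between key and lock_c above 150 N).
It fails at once if the lock that was home is turned back (value of joint cam_c below 2.3 rad).
It fails at once if a bystander is moved over 30 mm (distance of any of shell_a, shell_b, shell_c, ink from where it was at the start of the episode above 0.03 m).
It also fails if it takes over 70 s, if anything falls off the work surface, if the arm or the gripper's body presses on something with over 40 N, if the wrist force passes 120 N, or if a joint passes its speed limit or range.

## Working session

There is one attempt and no reset: what is moved stays moved. The work goes in short steps, Python scripts to look and compute and a tool call to move; the robot and the scene stay as the last step left them, time stands still between calls to the robot, and variables do not carry over. Pictures are saved under pics/ and viewed, on a budget of 10 in all, crops included, one or two more only if the job needs it, and the job is handed in when it is done.

Besides the shell and the picture viewer there is one more tool, called after "Emit:" as name(argument=value, ...), one argument or row to a line, values as JSON. step_arm: Moves the arm, as the interface text tells. Its arguments: {"type":"object","properties":{"gripper":{"type":"array"},"linear":{"type":"array"},"delta_rot":{"type":"array"},"grip_force":{"type":"number"}},"required":["gripper","linear","delta_rot"]}

```bash
ls; mkdir -p pics; cat > h.py <<'E'
import numpy as np, cv2, json
from plant import ctrl
from scipy.spatial.transform import Rotation as R
def snap(n,f):
    c=ctrl.read_camera(n); cv2.imwrite(f'pics/{f}.png',c['frame'][:,:,::-1])
    np.savez(f'pics/{f}.npz',**c); return c
def ray(c,u,v,z):
    "world point on plane z seen at pixel u,v"
    V=np.array(c['view']);d=V[:3,:3].T@np.array([(u-c['cx'])/c['fx'],(v-c['cy'])/c['fy'],1]);o=-V[:3,:3].T@V[:3,3]
    return o+d*(z-o[2])/d[2]
def proj(c,p):
    q=np.array(c['view'])@np.r_[p,1]; return c['fx']*q[0]/q[2]+c['cx'],c['fy']*q[1]/q[2]+c['cy']
E
python3 - <<'E'
from h import *
a=snap('top','top0');b=snap('scene','scene0')
s=ctrl.get_state();print({k:np.round(v,4).tolist() for k,v in s.items()},ctrl.hold_point_z)
for c in(a,b):
    print(c['fx'],c['cx'],c['cy'],np.round(c['view'],3).tolist())
E
```

```text
pics
{'time': 0.1, 'qpos': [-1.497, 0.2871, 1.578, 0.0, 1.2787, -0.15], 'dq': [0.0008, -0.0003, -0.0028, 0.001, -0.0001, -0.0012], 'joint_efforts': [0.0004, -40.7296, -29.3701, -0.0001, 0.0034, 0.0], 'eef_pos': [0.1498, -0.6575, 0.2301], 'tcp_rot': [0.7816, -0.6237, -0.0008, -0.0008], 'contact_force': [0.0902, -0.1506, 0.6498], 'wrist_torque': [-0.0136, -0.0353, -0.0116], 'opening': 0.996} 0.0187
488.4510140615895 318.8697701065201 192.02304347884703 [[-0.002, -1.0, -0.001, 0.07], [-0.999, 0.002, -0.053, 0.442], [0.053, 0.001, -0.999, 1.741], [0.0, 0.0, 0.0, 1.0]]
425.45111635373365 319.1933326273336 204.40601825289724 [[0.744, 0.668, 0.019, -0.368], [0.46, -0.492, -0.739, -0.105], [-0.484, 0.559, -0.673, 1.511], [0.0, 0.0, 0.0, 1.0]]
```

View pics/top0.png

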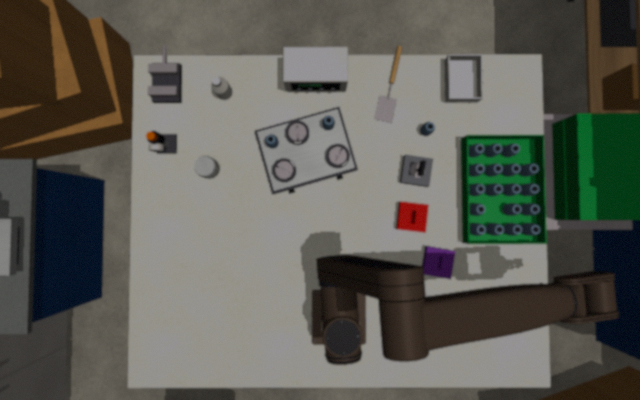

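View pics/scene0.png

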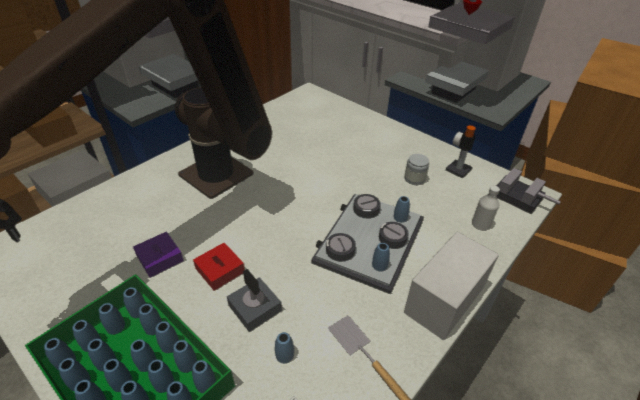

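Top view: grey stand with the key at (416,170). The red block (412,217) and purple block (438,262) are decoys: wrong colour and no key. The locks are at (297,132), (284,170) and (338,156), the plate shells at (271,141) and (328,122), shell_c at (427,128) and the ink can at (206,166). The scene view agrees. Next: an enlarged crop and positions.

```bash
python3 - <<'E'
from h import *
a=np.load('pics/top0.npz');b=np.load('pics/scene0.npz')
for n,u,v,z in [('stand',416,170,.04),('L1',297,132,.06),('L2',284,170,.06),('L3',338,156,.06),('sh1',271,141,.1),('sh2',328,122,.1),('shc',427,128,.07),('ink',206,166,.085)]:
    p=ray(a,u,v,z);print(n,p.round(3),np.round(proj(b,p)))
A=a['frame'][95:205,250:360,::-1];B=a['frame'][145:195,390:440,::-1]
C=b['frame'][185:295,310:430,::-1];D=b['frame'][260:335,220:290,::-1]
r=lambda i:cv2.resize(i,(390,290),interpolation=cv2.INTER_CUBIC)
# keep aspect
def k(i):
    s=min(390/i.shape[1],290/i.shape[0]);j=cv2.resize(i,None,fx=s,fy=s,interpolation=cv2.INTER_CUBIC);o=np.zeros((295,395,3),np.uint8);o[:j.shape[0],:j.shape[1]]=j;return o
cv2.imwrite('pics/crop0.png',np.vstack([np.hstack([k(A),k(B)]),np.hstack([k(C),k(D)])]))
E
```

```text
stand [ 0.518 -0.275  0.04 ] [254. 298.]
L1 [0.651 0.145 0.06 ] [393. 231.]
L2 [0.517 0.191 0.06 ] [366. 203.]
L3 [0.566 0.002 0.06 ] [339. 243.]
sh1 [0.613 0.233 0.1  ] [401. 200.]
sh2 [0.678 0.037 0.1  ] [380. 247.]
shc [ 0.662 -0.309  0.07 ] [284. 336.]
ink [0.529 0.458 0.085] [417. 160.]
```

View pics/crop0.png

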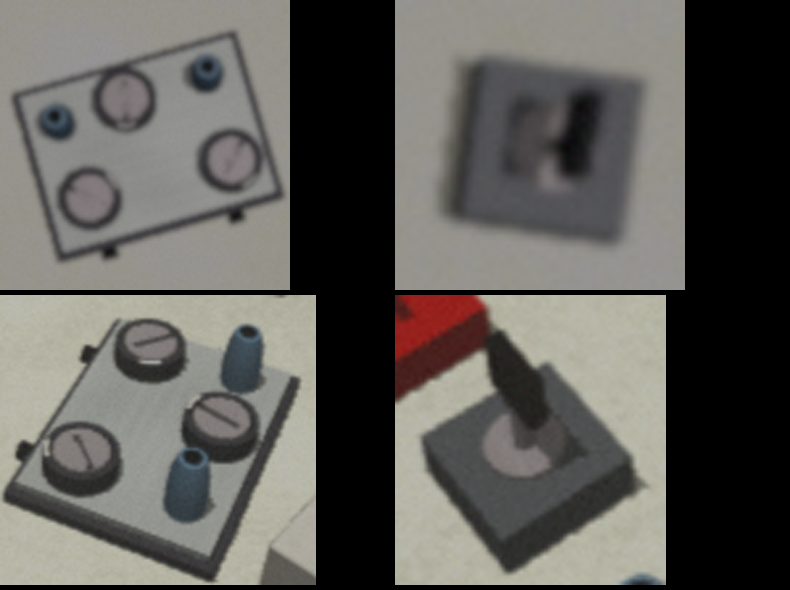

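The crop confirms it: only the grey block holds the key, with its paddle running about along world x. Moving above the stand for a wrist view.

Emit:
step_arm(
  gripper=[-1,-1,-1,-1,-1,-1,-1,-1,-1,-1,-1,-1],
  linear=[
    [-0.292,-0.444,-0.07],
    [-0.292,-0.444,-0.07],
    [-0.292,-0.444,-0.07],
    [-0.292,-0.444,-0.07],
    [-0.292,-0.444,-0.07],
    [-0.292,-0.444,-0.07],
    [-0.292,-0.444,-0.07],
    [-0.292,-0.444,-0.07],
    [-0.292,-0.444,-0.07],
    [-0.292,-0.444,-0.07],
    [-0.292,-0.444,-0.07],
    [-0.292,-0.444,-0.07],
  ],
  delta_rot=[
    [0,0,20],
    [0,0,20],
    [0,0,20],
    [0,0,20],
    [0,0,20],
    [0,0,20],
    [0,0,20],
    [0,0,20],
    [0,0,20],
    [0,0,20],
    [0,0,20],
    [0,0,20],
  ],
)

```text
time: 1.6
eef_pos: [0.517, -0.2758, 0.3008]
tcp_rot: [-0.661, 0.751, 0.0, -0.0]
contact_force: [-0.5, -0.0, 0.0]
opening: 1.001
```

```bash
python3 - <<'E'
from h import *
c=snap('wrist','w1');s=ctrl.get_state();print({k:np.round(s[k],4).tolist() for k in('time','qpos','eef_pos','tcp_rot')})
V=np.array(c['view']);print('cam',-V[:3,:3].T@V[:3,3],np.round(V[:3,:3],3).tolist(),c['fx'])
for p in [(.518,-.275,.04),(.518,-.275,.133),(.566,.002,.06)]:print(np.round(proj(c,p)))
E
```

```text
{'time': 1.65, 'qpos': [-0.663, 0.0457, 1.7229, -0.0002, 1.3739, 1.035], 'eef_pos': [0.5171, -0.2759, 0.3009], 'tcp_rot': [-0.6607, 0.7506, 0.0004, -0.0002]}
cam [ 0.58880336 -0.28534156  0.44256419] [[-0.125, -0.992, -0.001], [-0.949, 0.119, 0.292], [-0.29, 0.037, -0.956]] 312.15221128439543
[320. 159.]
[319. 175.]
[ 91. 152.]
```

View pics/w1.png

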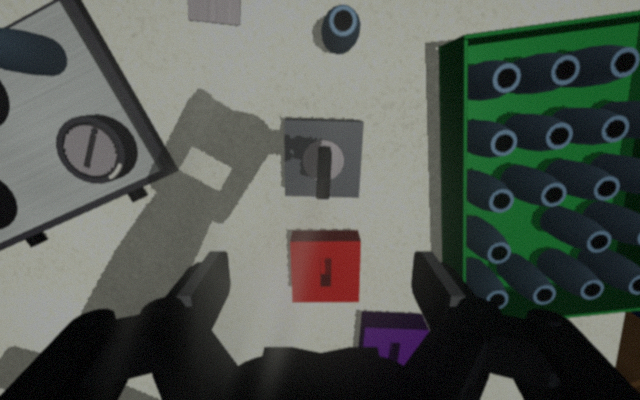

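Wrist view: grey stand centred near (323,158), key paddle at (324,172), one lock at (95,148). Before grasping, one view over the locks.

Emit:
step_arm(
  gripper=[-1,-1,-1,-1,-1,-1,-1,-1,-1],
  linear=[
    [-0.39,-0.004,0.03],
    [-0.39,-0.004,0.03],
    [-0.39,-0.004,0.03],
    [-0.39,-0.004,0.03],
    [-0.39,-0.004,0.03],
    [-0.39,-0.004,0.03],
    [-0.39,-0.004,0.03],
    [-0.39,-0.004,0.03],
    [-0.39,-0.004,0.03],
  ],
  delta_rot=[
    [0,0,0],
    [0,0,0],
    [0,0,0],
    [0,0,0],
    [0,0,0],
    [0,0,0],
    [0,0,0],
    [0,0,0],
    [0,0,0],
  ],
)

```text
time: 2.78
eef_pos: [0.5708, 0.1098, 0.2715]
tcp_rot: [-0.661, 0.751, -0.0, -0.0]
contact_force: [0.8, 0.1, -0.2]
opening: 0.997
```

```bash
cat >> h.py <<'E'
def rect(c,z,x0,y0,w=.15,s=4000):
    "metric top-down warp: column = -y, row = -x, s px/m, centred on x0,y0, plane z"
    W=int(w*s);src=[];
    for dx,dy in [(w/2,w/2),(w/2,-w/2),(-w/2,-w/2),(-w/2,w/2)]: src.append(proj(c,(x0+dx,y0+dy,z)))
    H=cv2.getPerspectiveTransform(np.float32(src),np.float32([[0,0],[W,0],[W,W],[0,W]]))
    return cv2.warpPerspective(c['frame'][:,:,::-1],H,(W,W),flags=cv2.INTER_CUBIC)
E
python3 - <<'E'
from h import *
c=snap('wrist','w2');s=ctrl.get_state();print({k:np.round(s[k],4).tolist() for k in('time','qpos','eef_pos')})
w1=np.load('pics/w1.npz')
L=[(.651,.145),(.517,.191),(.566,.002)]
I=[cv2.resize(rect(c,.06,*l,.11),(390,290*390//290)) for l in L]
S=cv2.resize(rect(w1,.04,.518,-.275,.15),(390,390))
for i in I+[S]: cv2.drawMarker(i,(195,195),(0,255,0),0,10)
g=np.vstack([np.hstack(I[:2]),np.hstack([I[2],S])]);cv2.imwrite('pics/crop1.png',cv2.resize(g,(600,600)))
E
```

```text
{'time': 2.825, 'qpos': [0.0156, 0.0517, 1.7696, -0.0004, 1.32, 1.7142], 'eef_pos': [0.5709, 0.1097, 0.2715]}
```

View pics/crop1.png

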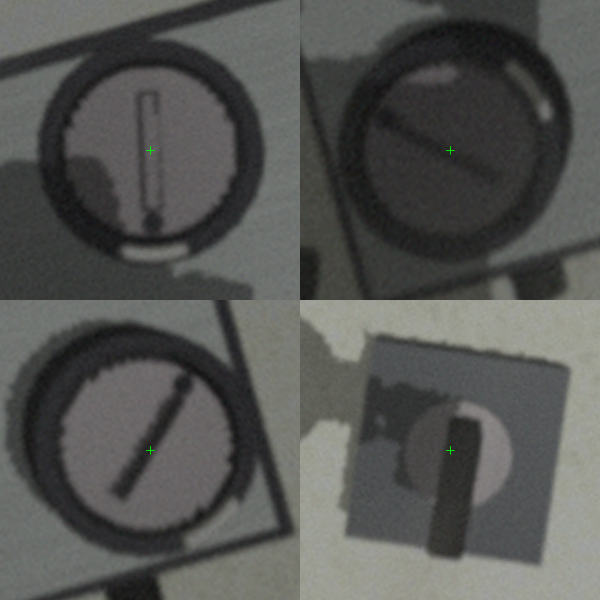

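L1 (top-left) already has its dome at the arc, so it is home and is lock_c. L2 (top-right, dome upper-left, arc at right) and L3 (bottom-left, dome upper-right, arc lower-right) are open. Now numeric fits.

```bash
cat > fit.py <<'E'
from h import *
from scipy.optimize import least_squares
def head(c,x0,y0,vis=None):
    s=4000;g=cv2.GaussianBlur(cv2.cvtColor(rect(c,.06,x0,y0,.11,s),cv2.COLOR_BGR2GRAY),(0,0),4).astype(np.float32)
    cx=cy=220.
    for it in range(4):
        P=[]
        for t in np.radians(np.arange(0,360,3)):
            r=np.arange(100,148);xs=(cx+r*np.cos(t)).astype(np.float32);ys=(cy-r*np.sin(t)).astype(np.float32)
            v=cv2.remap(g,xs[None],ys[None],1)[0];d=v[8:]-v[:-8];i=d.argmin();P.append((xs[i+4],ys[i+4]))
        P=np.array(P);f=least_squares(lambda q:np.hypot(P[:,0]-q[0],P[:,1]-q[1])-q[2],[cx,cy,124],loss='soft_l1',f_scale=2)
        cx,cy,rr=f.x
    # slot angle: darkest line through centre relative to parallels
    best=[]
    for o in np.arange(-10,11,1):
      for a in np.radians(np.arange(0,180,1)):
        u=np.array([np.cos(a),-np.sin(a)]);n=np.array([u[1],-u[0]]);k=np.arange(-76,77,2)
        m=lambda w:cv2.remap(g,(cx+k*u[0]+(o+w)*n[0]).astype(np.float32)[None],(cy+k*u[1]+(o+w)*n[1]).astype(np.float32)[None],1).mean()
        best.append((m(0)*2+m(8)+m(-8)-2*m(32)-2*m(-32),np.degrees(a),o/4))
    b=min(best);n=np.array([-np.sin(np.radians(b[1])),-np.cos(np.radians(b[1]))])
    w=lambda px,py:np.round([x0-(py-220)/s,y0-(px-220)/s],4)
    return w(cx,cy),rr/s,'slot yaw',b[1]-90,'off mm',b[2],'score',b[0]
if __name__=='__main__':
    c=np.load('pics/w2.npz')
    for l in [(.651,.145),(.517,.191),(.566,.002)]: print(head(c,*l))
    w=np.load('pics/w1.npz')
    for z,lo,hi,n,thr in [(.04,0,0,'stand',None),(.133,0,0,'paddle',None)]:
        I=cv2.cvtColor(rect(w,z,.518,-.278,.16),cv2.COLOR_BGR2GRAY);I=cv2.GaussianBlur(I,(0,0),3)
        m=((I<150) if n=='stand' else (I<48)).astype(np.uint8)
        if n=='stand': m=cv2.morphologyEx(m,cv2.MORPH_OPEN,np.ones((151,151)))
        C=max(cv2.findContours(m,0,2)[0],key=cv2.contourArea);(px,py),(ww,hh),a=cv2.minAreaRect(C)
        print(n,.518-(py-320)/4000,-.278-(px-320)/4000,ww/4,hh/4,a)
E
python3 fit.py
```

```text
(array([0.6505, 0.1448]), np.float64(0.031034465869320845), 'slot yaw', np.float64(3.0), 'off mm', np.float64(2.5), 'score', np.float32(-56.40004))
(array([0.5173, 0.1915]), np.float64(0.03103119989675513), 'slot yaw', np.float64(62.0), 'off mm', np.float64(1.5), 'score', np.float32(-39.244644))
(array([0.5681, 0.0034]), np.float64(0.03102075522609259), 'slot yaw', np.float64(-30.999999999999993), 'off mm', np.float64(-1.0), 'score', np.float32(-225.48329))
stand 0.5183381805419922 -0.27681769561767583 109.85712432861328 110.06389617919922 1.9749339818954468
paddle 0.4490622863769531 -0.28822056579589844 39.27326202392578 10.340450286865234 6.709836959838867
```

```bash
cat > kf.py <<'E'
from h import *
from scipy.optimize import minimize
def box(c,x,y,yaw,z0,hx=.025,hy=.007,a=.072,b=.117):
    C,S=np.cos(yaw),np.sin(yaw)
    return np.array([proj(c,(x+C*i*hx-S*j*hy,y+S*i*hx+C*j*hy,z0+k)) for i in(-1,1) for j in(-1,1) for k in(a,b)])
w=np.load('pics/w1.npz');I=cv2.resize(w['frame'][130:215,280:370],None,fx=8,fy=8,interpolation=cv2.INTER_CUBIC)
G=cv2.GaussianBlur(I.max(2),(0,0),3)
print(G[400,300:400:8], I[400,352])
m=(G<62).astype(np.uint8);n,l,st,ce=cv2.connectedComponentsWithStats(m);k=l[440,352];m=(l==k)
print(st[k])
def cost(p):
    q=(box(w,p[0]/1e3,p[1]/1e3,p[2]/50,.016)-[280,130]+.5)*8-.5
    o=np.zeros(m.shape,np.uint8);cv2.fillConvexPoly(o,cv2.convexHull(np.round(q*16).astype(np.int32)),1,shift=4)
    return 1-(m&(o>0)).sum()/(m|(o>0)).sum()
r=min((minimize(cost,[518+dx,-277+dy,-8],method='Nelder-Mead',options=dict(initial_simplex=np.array([[518+dx,-277+dy,-8],[522+dx,-277+dy,-8],[518+dx,-273+dy,-8],[518+dx,-277+dy,-4]]))) for dx in(-3,0,3) for dy in (-2,0,2)),key=lambda r:r.fun)
print(r.x[:2],np.degrees(r.x[2]/50),r.fun)
cnr=np.array([[372,335],[570,368],[540,563],[345,535]])-[450,450]
p=np.c_[.518-cnr[:,1]/2000,-.275-cnr[:,0]/2000];print('stand',p.mean(0),[np.degrees(np.arctan2(*(p[a]-p[b])[::-1])) for a,b in((0,3),(1,2),(0,1),(3,2))],np.linalg.norm(p[0]-p[1]),np.linalg.norm(p[0]-p[3]))
E
python3 kf.py
```

```text
[61 52 52 54 55 54 55 52 52 56 51 51 57] [54 54 51]
[  294   133   113   411 41062]
[ 515.98284151 -278.7448099 ] -7.432694516791623 0.1421826690064344
stand [ 0.517875 -0.278375] [np.float64(-7.688447769902866), np.float64(-8.746162262555213), np.float64(80.5376777919744), np.float64(81.82876644005025)] 0.10036558174992062 0.10090713552569013
```

Estimates: key (0.517,-0.2787) with yaw about -8°, stand (0.518,-0.2784), L2 (0.5173,0.1915) slot yaw 61.5°, L3 (0.5681,0.0034) slot yaw about -30°. Going back to the key.

Emit:
step_arm(
  gripper=[-1,-1,-1,-1,-1,-1,-1,-1,-1,-1,-1,-1],
  linear=[
    [0.392,0.004,0],
    [0.392,0.004,0],
    [0.392,0.004,0],
    [0.392,0.004,0],
    [0.392,0.004,0],
    [0.392,0.004,0],
    [0.392,0.004,0],
    [0.392,0.004,0],
    [0.392,0.004,0.05],
    [0.392,0.004,0.1],
    [0.392,0.004,0.1],
    [0.392,0.004,0.1],
  ],
  delta_rot=[
    [0,0,1],
    [0,0,1],
    [0,0,1],
    [0,0,1],
    [0,0,1],
    [0,0,1],
    [0,0,1],
    [0,0,1],
    [0,0,1],
    [0,0,1],
    [0,0,1],
    [0,0,1],
  ],
)

```text
time: 4.32
eef_pos: [0.5189, -0.2766, 0.1735]
tcp_rot: [-0.655, 0.755, -0.001, 0.0]
contact_force: [-0.2, 0.5, 1.5]
opening: 0.998
```

```bash
python3 - <<'E'
from h import *
c=snap('wrist','w3');s=ctrl.get_state();print({k:np.round(s[k],4).tolist() for k in('time','qpos','eef_pos','tcp_rot')})
f=c['frame'][:,:,::-1].copy()
cv2.imwrite('pics/w3.png',f)
for p in [(.517,-.2785,.133),(.518,-.2784,.04)]:print(proj(c,p))
E
```

```text
{'time': 4.375, 'qpos': [-0.6626, 0.1485, 1.8469, 0.0002, 1.1413, 1.0499], 'eef_pos': [0.5193, -0.2772, 0.1745], 'tcp_rot': [-0.6553, 0.7554, -0.0023, 0.0005]}
(np.float64(323.1913306853586), np.float64(225.02866952040554))
(np.float64(321.9845431984938), np.float64(185.8133996690479))
```

View pics/w3.png

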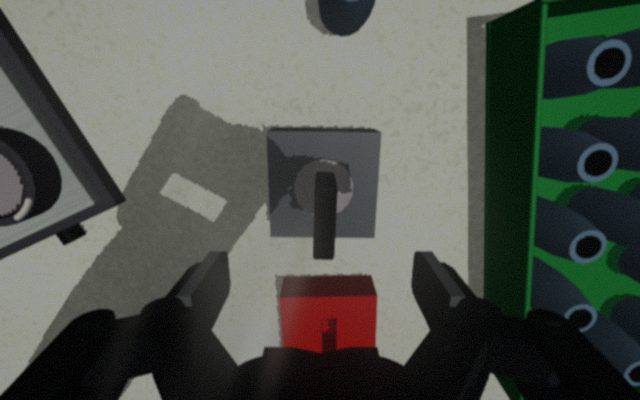

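The key and stand line up with the predictions (stand centre (323,184), paddle (324,215)). Descending and gripping.

Emit:
step_arm(
  gripper=[-1,-1,-1,-1,1,1,1,1,1,1,1],
  linear=[
    [0,0,0.03],
    [0,0,0.06],
    [0,0,0.08],
    [0,0,0.08],
    [0,0,0.08],
    [0,0,0.08],
    [0,0,0.08],
    [0,0,0.08],
    [0,0,0.08],
    [0,0,0.08],
    [0,0,0.08],
  ],
  delta_rot=[
    [0,0,0],
    [0,0,0],
    [0,0,0],
    [0,0,0],
    [0,0,0],
    [0,0,0],
    [0,0,0],
    [0,0,0],
    [0,0,0],
    [0,0,0],
    [0,0,0],
  ],
  grip_force=100,
)

```text
time: 5.75
eef_pos: [0.5179, -0.2771, 0.0917]
tcp_rot: [-0.655, 0.756, -0.0, 0.0]
contact_force: [-0.9, -0.8, 2.3]
opening: 0.15
```

Emit:
step_arm(
  gripper=[1,1,1,1,1],
  linear=[
    [0,0,-0.03],
    [0,0,-0.08],
    [0,0,-0.13],
    [0,0,-0.15],
    [0,0,-0.15],
  ],
  delta_rot=[
    [0,0,0],
    [0,0,0],
    [0,0,0],
    [0,0,0],
    [0,0,0],
  ],
)

```text
time: 6.38
eef_pos: [0.518, -0.277, 0.2417]
tcp_rot: [-0.655, 0.756, -0.001, 0.0]
contact_force: [-0.4, 0.7, -2.3]
opening: 0.152
```

```bash
python3 - <<'E'
from h import *
c=snap('wrist','w4');s=ctrl.get_state();print({k:np.round(s[k],4).tolist() for k in('time','qpos','eef_pos','tcp_rot','contact_force','wrist_torque','opening')})
e=np.array(s['eef_pos']);Rt=R.from_quat(s['tcp_rot']).as_matrix()
f=cv2.resize(c['frame'][180:400,200:440,::-1],None,fx=2.4,fy=2.4)
# predicted key if gripped at centre: key origin at tcp + z*(0.095-0.0187)
o=e+Rt@[0,0,.0763]
def pt(kx,ky,kz):return o+Rt@[ky,kx,-kz]
for n,q in dict(bl=(-.019,0,0),br=(.019,0,0),padtop=(.025,0,.117),padtop2=(-.025,0,.117)).items():
    u=proj(c,pt(*q));print(n,np.round(u,1));cv2.drawMarker(f,(int((u[0]-200)*2.4),int((u[1]-180)*2.4)),(0,255,0),0,10)
cv2.imwrite('pics/w4c.png',f)
E
```

```text
{'time': 6.425, 'qpos': [-0.6638, 0.0875, 1.7905, 0.0, 1.266, 1.0497], 'eef_pos': [0.5171, -0.2764, 0.2395], 'tcp_rot': [-0.6549, 0.7557, 0.0012, -0.0002], 'contact_force': [-0.2721, -0.4695, -2.3991], 'wrist_torque': [0.015, 0.0624, -0.007], 'opening': 0.1509}
bl [319.1 180.3]
br [319.1 228.9]
padtop [318.3 353.2]
padtop2 [318.2 240.7]
```

View pics/w4c.png

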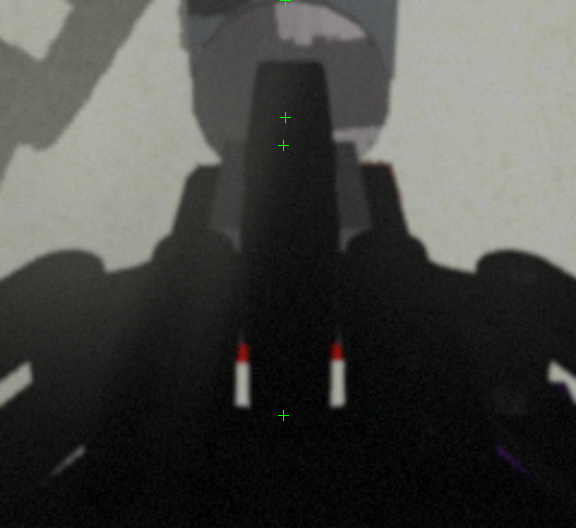

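```bash
python3 - <<'E'
from h import *
c=np.load('pics/w4.npz');e=np.array([.5171,-.2764,.2395]);Rt=R.from_quat([-.6549,.7557,.0012,-.0002]).as_matrix()
o=e+Rt@[0,0,.0763]
for d in(-.002,0,.002):
  pt=lambda kx,ky,kz:np.round(proj(c,o+Rt@[ky,kx+d,-kz]),1)
  print(d,'paddle far bottom',pt(-.025,-.007,.072),pt(-.025,.007,.072),'flange far',pt(-.027,0,.03),pt(-.027,0,.024),'sides',pt(0,-.027,.03),pt(0,.027,.03))
g=c['frame'][:,:,::-1].max(2).astype(int)
print(g[165:215:1,322].tolist()); print(g[200,270:372].tolist())
E
```

```text
-0.002 paddle far bottom [304.7 198.9] [332.8 198.9] flange far [319.  176.1] [319. 174.] sides [277.4 216.6] [360.5 216.7]
0 paddle far bottom [304.7 202.7] [332.7 202.8] flange far [319.  179.2] [319.  177.1] sides [277.5 219.5] [360.4 219.6]
0.002 paddle far bottom [304.8 206.5] [332.7 206.6] flange far [319.  182.3] [319.  180.1] sides [277.7 222.4] [360.3 222.5]
[68, 68, 66, 65, 59, 60, 64, 63, 65, 64, 68, 67, 67, 66, 73, 96, 121, 131, 127, 134, 132, 131, 131, 129, 123, 126, 129, 127, 129, 129, 117, 109, 100, 84, 82, 77, 76, 76, 76, 69, 57, 48, 46, 42, 39, 36, 42, 42, 44, 37]
[170, 171, 167, 169, 165, 151, 136, 120, 102, 93, 89, 86, 87, 84, 82, 76, 78, 76, 79, 77, 74, 73, 77, 76, 75, 78, 79, 78, 76, 75, 77, 75, 79, 75, 78, 79, 77, 75, 81, 78, 74, 80, 82, 81, 77, 80, 80, 82, 76, 78, 78, 75, 77, 78, 75, 81, 81, 78, 77, 77, 74, 76, 81, 75, 73, 76, 75, 74, 80, 82, 78, 77, 76, 76, 78, 73, 82, 79, 80, 81, 75, 77, 75, 77, 76, 75, 74, 75, 85, 89, 90, 88, 92, 95, 121, 157, 176, 176, 173, 176, 175, 175]
```

The key sits within about 1 mm of centre in the hand. The camera shows a column bias of about 2 px, since flange and pads both appear at 321 against 319 predicted. I'll cross-check L3 from a different yaw, with the tool turned ready for the slot.

Emit:
step_arm(
  gripper=[1,1,1,1,1,1,1,1,1,1,1,1,1,1,1,1,1,1],
  linear=[
    [-0.06,-0.02,0],
    [-0.12,-0.045,0],
    [-0.18,-0.067,0],
    [-0.251,-0.093,0],
    [-0.251,-0.093,0],
    [-0.251,-0.093,0],
    [-0.251,-0.093,0],
    [-0.251,-0.093,0],
    [-0.251,-0.093,0],
    [-0.251,-0.093,0],
    [-0.251,-0.093,0],
    [-0.251,-0.093,0],
    [-0.251,-0.093,0],
    [-0.251,-0.093,0],
    [-0.251,-0.093,0],
    [-0.251,-0.093,0],
    [-0.251,-0.093,0],
    [-0.251,-0.093,0],
  ],
  delta_rot=[
    [0,0,-10],
    [0,0,-20],
    [0,0,-30],
    [0,0,-40],
    [0,0,-50],
    [0,0,-60],
    [0,0,-70],
    [0,0,-80],
    [0,0,-90],
    [0,0,-100],
    [0,0,-110],
    [0,0,-120],
    [0,0,-130],
    [0,0,-140],
    [0,0,-150],
    [0,0,-158],
    [0,0,-158],
    [0,0,-158],
  ],
)

```text
time: 8.68
eef_pos: [0.6447, -0.0415, 0.2391]
tcp_rot: [0.867, 0.498, -0.001, -0.001]
contact_force: [-0.6, 0.2, -1.3]
opening: 0.147
```

```bash
python3 - <<'E'
from fit import *
c=snap('wrist','w5');s=ctrl.get_state();print({k:np.round(s[k],4).tolist() for k in('time','qpos','eef_pos','tcp_rot')})
print(head(c,.568,.004))
f=c['frame'][:,:,::-1].copy()
cv2.drawMarker(f,tuple(int(round(v)) for v in proj(c,(.568,.004,.06))),(0,255,0),0,8)
g=cv2.resize(rect(c,.06,.568,.004,.11),(400,400))
cv2.imwrite('pics/w5c.png',np.hstack([cv2.resize(f[:,100:500],(400,400)),g]))
E
```

```text
{'time': 8.725, 'qpos': [-0.2211, 0.2192, 1.6421, -0.0, 1.2829, -1.2636], 'eef_pos': [0.6449, -0.0415, 0.2397], 'tcp_rot': [0.8672, 0.498, -0.0009, -0.0008]}
(array([0.5677, 0.0031]), np.float64(0.03103169250789431), 'slot yaw', np.float64(-30.999999999999993), 'off mm', np.float64(-2.25), 'score', np.float32(-124.174255))
```

View pics/w5c.png

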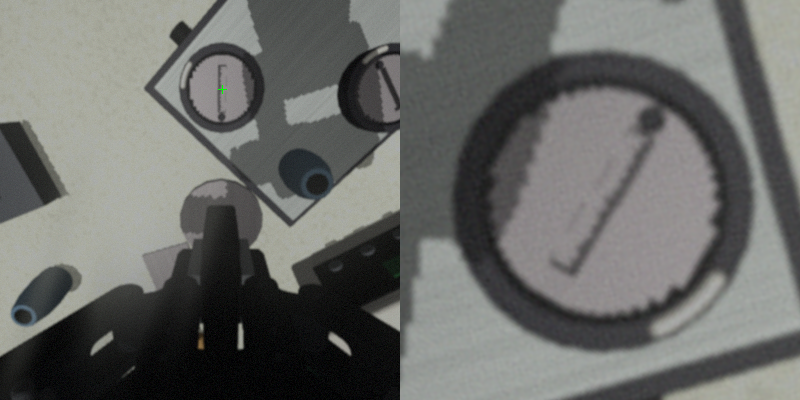

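L3's two opposite-yaw fits agree: (0.5679, 0.0033), with slot yaw about -30.5° matching the tool. Moving over it and down to just above the slot.

Emit:
step_arm(
  gripper=[1,1,1,1,1,1,1],
  linear=[
    [0,-0.045,0],
    [0,-0.089,0.02],
    [0,-0.089,0.06],
    [0,-0.089,0.085],
    [0,-0.089,0.097],
    [0,-0.089,0.097],
    [0,-0.089,0.097],
  ],
  delta_rot=[
    [0,0,0.5],
    [0,0,0.5],
    [0,0,0.5],
    [0,0,0.5],
    [0,0,0.5],
    [0,0,0.5],
    [0,0,0.5],
  ],
)

```text
time: 9.6
eef_pos: [0.5696, 0.0028, 0.1458]
tcp_rot: [0.869, 0.495, 0.001, 0.001]
contact_force: [-1.1, -0.0, -0.7]
opening: 0.148
```

Emit:
step_arm(
  gripper=[1,1,1,1,1,1],
  linear=[
    [0,0,0.002],
    [0,0,0.004],
    [0,0,0.006],
    [0,0,0.008],
    [0,0,0.01],
    [0,0,0.01],
  ],
  delta_rot=[
    [0,0,0],
    [0,0,0],
    [0,0,0],
    [0,0,0],
    [0,0,0],
    [0,0,0],
  ],
)

```text
time: 10.35
eef_pos: [0.5683, 0.0031, 0.134]
tcp_rot: [0.869, 0.495, -0.0, -0.0]
contact_force: [0.3, -0.8, -1.5]
opening: 0.151
```

Emit:
step_arm(
  gripper=[1,1,1,1,1],
  linear=[
    [0,0,0.002],
    [0,0,0.004],
    [0,0,0.006],
    [0,0,0.007],
    [0,0,0.007],
  ],
  delta_rot=[
    [0,0,0],
    [0,0,0],
    [0,0,0],
    [0,0,0],
    [0,0,0],
  ],
)

```text
time: 10.98
eef_pos: [0.5685, 0.0031, 0.1272]
tcp_rot: [0.869, 0.495, -0.0, -0.0]
contact_force: [1.1, 0.5, -1.9]
opening: 0.152
```

Emit:
step_arm(
  gripper=[1,1,1,1,1,1,1,1,1,1,1,1],
  linear=[
    [0,0,0],
    [0,0,0],
    [0,0,0],
    [0,0,0],
    [0,0,0],
    [0,0,0],
    [0,0,0],
    [0,0,0],
    [0,0,0],
    [0,0,0],
    [0,0,0],
    [0,0,0],
  ],
  delta_rot=[
    [0,0,4],
    [0,0,10],
    [0,0,18],
    [0,0,26],
    [0,0,34],
    [0,0,42],
    [0,0,50],
    [0,0,58],
    [0,0,66],
    [0,0,74],
    [0,0,82],
    [0,0,86],
  ],
)

```text
time: 12.48
eef_pos: [0.5693, 0.0038, 0.1274]
tcp_rot: [0.973, -0.232, 0.001, -0.001]
contact_force: [1.7, 2.4, -2.9]
opening: 0.147
```

```bash
cat > st.py <<'E'
from h import *
s=ctrl.get_state();q=R.from_quat(s['tcp_rot']).as_matrix()
print({k:np.round(s[k],4).tolist() for k in('time','qpos','eef_pos','contact_force','wrist_torque','joint_efforts')},'toolyaw',np.degrees(np.arctan2(q[1,0],q[0,0])))
E
python3 st.py
```

```text
{'time': 12.475, 'qpos': [-0.1723, 0.1633, 1.924, 0.0021, 1.0519, 0.2946], 'eef_pos': [0.5693, 0.0038, 0.1274], 'contact_force': [1.6712, 2.4373, -2.9369], 'wrist_torque': [0.4227, -0.4682, 0.1889], 'joint_efforts': [-1.354, -34.4334, -26.9475, -0.5217, 0.5083, -0.0349]} toolyaw -26.808707845841816
```

Emit:
step_arm(
  gripper=[1,1,1,1,1],
  linear=[
    [0,0,0],
    [0,0,0],
    [0,0,0],
    [0,0,0],
    [0,0,0],
  ],
  delta_rot=[
    [0,0,3],
    [0,0,6],
    [0,0,9],
    [0,0,11],
    [0,0,11],
  ],
)

```text
time: 13.1
eef_pos: [0.5693, 0.0036, 0.1275]
tcp_rot: [0.946, -0.323, 0.001, -0.001]
contact_force: [4.2, 2.6, -3.6]
opening: 0.155
```

```bash
python3 st.py
```

```text
{'time': 13.1, 'qpos': [-0.1725, 0.1633, 1.9239, 0.0018, 1.0522, 0.4842], 'eef_pos': [0.5693, 0.0036, 0.1275], 'contact_force': [4.1563, 2.5555, -3.6426], 'wrist_torque': [0.6841, -0.8897, 0.0973], 'joint_efforts': [-1.7832, -34.4849, -26.4084, -0.899, 0.9225, 0.1636]} toolyaw -37.679377557728074
```

Emit:
step_arm(
  gripper=[1,1,1],
  linear=[
    [0,0,0],
    [0,0,0],
    [0,0,0],
  ],
  delta_rot=[
    [0,0,2],
    [0,0,4],
    [0,0,4],
  ],
)

```text
time: 13.48
eef_pos: [0.5693, 0.0035, 0.1276]
tcp_rot: [0.934, -0.356, 0.001, -0.001]
contact_force: [4.1, 2.1, -4.0]
opening: 0.149
```

```bash
python3 st.py
```

```text
{'time': 13.475, 'qpos': [-0.1726, 0.1632, 1.9239, 0.0017, 1.0523, 0.555], 'eef_pos': [0.5693, 0.0035, 0.1276], 'contact_force': [4.0954, 2.1234, -3.9991], 'wrist_torque': [0.7639, -0.9991, 0.1757], 'joint_efforts': [-1.969, -34.5023, -26.2787, -0.9947, 1.0253, 0.1675]} toolyaw -41.74111698384727
```

Emit:
step_arm(
  gripper=[1,1,1],
  linear=[
    [0,0,0],
    [0,0,0],
    [0,0,0],
  ],
  delta_rot=[
    [0,0,2],
    [0,0,4],
    [0,0,4],
  ],
)

```text
time: 13.85
eef_pos: [0.5693, 0.0035, 0.1276]
tcp_rot: [0.921, -0.389, 0.001, -0.001]
contact_force: [4.4, 3.3, -4.7]
opening: 0.153
```

```bash
python3 st.py
```

```text
{'time': 13.85, 'qpos': [-0.1726, 0.1632, 1.9239, 0.0016, 1.0523, 0.6249], 'eef_pos': [0.5693, 0.0035, 0.1276], 'contact_force': [4.4427, 3.2673, -4.6575], 'wrist_torque': [0.7705, -0.9304, 0.1992], 'joint_efforts': [-1.9155, -34.4324, -26.2327, -0.9707, 1.0127, 0.1663]} toolyaw -45.73963459309868
```

Emit:
step_arm(
  gripper=[1,1,1],
  linear=[
    [0,0,0],
    [0,0,0],
    [0,0,0],
  ],
  delta_rot=[
    [0,0,2],
    [0,0,4],
    [0,0,4],
  ],
)

```text
time: 14.22
eef_pos: [0.5693, 0.0035, 0.1276]
tcp_rot: [0.907, -0.421, 0.001, -0.001]
contact_force: [3.8, 3.7, -3.3]
opening: 0.152
```

```bash
python3 st.py
```

```text
{'time': 14.225, 'qpos': [-0.1727, 0.1632, 1.9239, 0.0016, 1.0522, 0.6946], 'eef_pos': [0.5693, 0.0035, 0.1276], 'contact_force': [3.8063, 3.7397, -3.3434], 'wrist_torque': [0.7687, -0.9429, 0.0976], 'joint_efforts': [-1.9614, -34.5247, -26.2512, -0.9978, 1.0593, 0.1665]} toolyaw -49.74059240529353
```

Emit:
step_arm(
  gripper=[1,1,1],
  linear=[
    [0,0,0],
    [0,0,0],
    [0,0,0],
  ],
  delta_rot=[
    [0,0,2],
    [0,0,4],
    [0,0,4],
  ],
)

```text
time: 14.6
eef_pos: [0.5693, 0.0034, 0.1276]
tcp_rot: [0.892, -0.452, 0.001, -0.001]
contact_force: [3.5, 2.5, -4.6]
opening: 0.15
```

```bash
python3 st.py
```

```text
{'time': 14.6, 'qpos': [-0.1727, 0.1632, 1.9239, 0.0015, 1.0522, 0.7645], 'eef_pos': [0.5693, 0.0034, 0.1276], 'contact_force': [3.5096, 2.5041, -4.6239], 'wrist_torque': [0.7545, -0.8986, 0.1174], 'joint_efforts': [-1.8312, -34.3548, -26.1729, -0.9295, 1.0036, 0.1674]} toolyaw -53.738422915859736
```

Emit:
step_arm(
  gripper=[1,1,1],
  linear=[
    [0,0,0],
    [0,0,0],
    [0,0,0],
  ],
  delta_rot=[
    [0,0,2],
    [0,0,3],
    [0,0,3],
  ],
)

```text
time: 14.98
eef_pos: [0.5693, 0.0034, 0.1276]
tcp_rot: [0.88, -0.475, 0.001, -0.001]
contact_force: [4.2, 3.7, -3.8]
opening: 0.151
```

```bash
python3 st.py
```

```text
{'time': 14.975, 'qpos': [-0.1727, 0.1631, 1.9239, 0.0014, 1.0522, 0.8169], 'eef_pos': [0.5693, 0.0034, 0.1276], 'contact_force': [4.1794, 3.7235, -3.8464], 'wrist_torque': [0.7752, -0.9915, 0.2022], 'joint_efforts': [-1.9586, -34.4899, -26.1895, -0.9803, 1.084, 0.1731]} toolyaw -56.74197588263308
```

Emit:
step_arm(
  gripper=[1,1,1],
  linear=[
    [0,0,0],
    [0,0,0],
    [0,0,0],
  ],
  delta_rot=[
    [0,0,2],
    [0,0,3],
    [0,0,3],
  ],
)

```text
time: 15.35
eef_pos: [0.5693, 0.0034, 0.1276]
tcp_rot: [0.867, -0.498, 0.001, -0.001]
contact_force: [3.8, 2.8, -4.9]
opening: 0.153
```

```bash
python3 st.py
```

```text
{'time': 15.35, 'qpos': [-0.1727, 0.1632, 1.9239, 0.0015, 1.0522, 0.8692], 'eef_pos': [0.5693, 0.0034, 0.1276], 'contact_force': [3.7511, 2.8102, -4.9238], 'wrist_torque': [0.7827, -0.977, 0.1479], 'joint_efforts': [-1.9507, -34.5071, -26.178, -0.9791, 1.1003, 0.173]} toolyaw -59.74087119233847
```

Emit:
step_arm(
  gripper=[1,1,1],
  linear=[
    [0,0,0],
    [0,0,0],
    [0,0,0],
  ],
  delta_rot=[
    [0,0,2],
    [0,0,3],
    [0,0,3],
  ],
)

```text
time: 15.72
eef_pos: [0.5694, 0.0034, 0.1276]
tcp_rot: [0.854, -0.521, 0.001, -0.001]
contact_force: [3.0, 3.5, -4.7]
opening: 0.15
```

```bash
python3 st.py
```

```text
{'time': 15.725, 'qpos': [-0.1727, 0.1632, 1.9238, 0.0015, 1.0521, 0.9216], 'eef_pos': [0.5694, 0.0034, 0.1276], 'contact_force': [2.9971, 3.5488, -4.7464], 'wrist_torque': [0.7901, -1.0133, 0.1308], 'joint_efforts': [-1.9414, -34.5237, -26.1666, -0.9771, 1.1166, 0.173]} toolyaw -62.740547582738685
```

Emit:
step_arm(
  gripper=[1,1,1],
  linear=[
    [0,0,0],
    [0,0,0],
    [0,0,0],
  ],
  delta_rot=[
    [0,0,2],
    [0,0,3],
    [0,0,3],
  ],
)

```text
time: 16.1
eef_pos: [0.5694, 0.0034, 0.1276]
tcp_rot: [0.84, -0.542, 0.001, -0.001]
contact_force: [4.0, 4.0, -4.5]
opening: 0.147
```

```bash
python3 st.py
```

```text
{'time': 16.1, 'qpos': [-0.1727, 0.1632, 1.9239, 0.0013, 1.0519, 0.9732], 'eef_pos': [0.5694, 0.0034, 0.1276], 'contact_force': [4.0238, 4.0219, -4.5038], 'wrist_torque': [0.7532, -1.0223, 0.3035], 'joint_efforts': [-2.159, -34.5855, -26.1526, -0.9284, 1.1601, 0.3347]} toolyaw -65.69272749545198
```

Emit:
step_arm(
  gripper=[1,1,1],
  linear=[
    [0,0,0],
    [0,0,0],
    [0,0,0],
  ],
  delta_rot=[
    [0,0,2],
    [0,0,3],
    [0,0,3],
  ],
)

```text
time: 16.48
eef_pos: [0.5694, 0.0035, 0.1276]
tcp_rot: [0.827, -0.562, 0.001, -0.001]
contact_force: [5.5, 4.8, -4.7]
opening: 0.146
```

```bash
python3 st.py
```

```text
{'time': 16.475, 'qpos': [-0.1721, 0.1632, 1.9238, 0.0001, 1.0516, 1.0221], 'eef_pos': [0.5694, 0.0035, 0.1276], 'contact_force': [5.465, 4.8392, -4.6524], 'wrist_torque': [0.947, -1.1188, 1.224], 'joint_efforts': [-3.3395, -34.6527, -26.1192, -0.6506, 1.231, 1.2166]} toolyaw -68.42217822344183
```

The stop on L3 shows clearly: 0.17, then 0.33, then 1.22 N m. Backing off 4° and lifting out, then turning toward L2.

Emit:
step_arm(
  gripper=[1,1,1,1,1,1,1,1,1,1,1,1,1,1,1,1,1,1],
  linear=[
    [0,0,0],
    [0,0,0],
    [0,0,-0.01],
    [0,0,-0.03],
    [0,0,-0.07],
    [0,0,-0.113],
    [0,0,-0.113],
    [0,0,-0.113],
    [0,0,-0.113],
    [0,0,-0.113],
    [0,0,-0.113],
    [0,0,-0.113],
    [0,0,-0.113],
    [0,0,-0.113],
    [0,0,-0.113],
    [0,0,-0.113],
    [0,0,-0.113],
    [0,0,-0.113],
  ],
  delta_rot=[
    [0,0,-2],
    [0,0,-4],
    [0,0,-4],
    [0,0,-4],
    [0,0,-4],
    [0,0,-4],
    [0,0,-12],
    [0,0,-22],
    [0,0,-32],
    [0,0,-42],
    [0,0,-52],
    [0,0,-62],
    [0,0,-72],
    [0,0,-82],
    [0,0,-92],
    [0,0,-102],
    [0,0,-112],
    [0,0,-112],
  ],
)

```text
time: 18.73
eef_pos: [0.5684, 0.0028, 0.2419]
tcp_rot: [0.93, 0.368, 0.0, 0.0]
contact_force: [-0.1, 0.0, -2.3]
opening: 0.154
```

```bash
python3 - <<'E'
import st
from fit import *
c=snap('wrist','w6')
for l in [(.568,.003),(.517,.192)]: print(np.round(proj(c,(*l,.06))),head(c,*l))
E
```

```text
{'time': 18.725, 'qpos': [-0.1733, 0.0437, 1.8323, -0.0006, 1.2648, -0.9266], 'eef_pos': [0.5684, 0.0028, 0.2419], 'contact_force': [-0.097, 0.019, -2.343], 'wrist_torque': [-0.0004, 0.0137, 0.0437], 'joint_efforts': [0.004, -31.8409, -30.0762, -0.0027, 0.0087, -0.2337]} toolyaw 43.170258576418775
[321. 176.] (array([0.5679, 0.0032]), np.float64(0.03146296139487625), 'slot yaw', np.float64(23.0), 'off mm', np.float64(-2.5), 'score', np.float32(-109.93536))
[424. -11.] (array([0.5225, 0.1855]), np.float64(0.027069446453374266), 'slot yaw', np.float64(46.0), 'off mm', np.float64(2.5), 'score', np.float32(-122.10399))
```

Emit:
step_arm(
  gripper=[1,1,1,1,1,1,1,1,1,1,1,1,1],
  linear=[
    [0.035,-0.04,0],
    [0.07,-0.08,0],
    [0.105,-0.12,0],
    [0.14,-0.16,0],
    [0.177,-0.201,0],
    [0.177,-0.201,0],
    [0.177,-0.201,0],
    [0.177,-0.201,0],
    [0.177,-0.201,0],
    [0.177,-0.201,0],
    [0.177,-0.201,0],
    [0.177,-0.201,0],
    [0.177,-0.201,0],
  ],
  delta_rot=[
    [0,0,-10],
    [0,0,-20],
    [0,0,-30],
    [0,0,-40],
    [0,0,-50],
    [0,0,-60],
    [0,0,-70],
    [0,0,-80],
    [0,0,-90],
    [0,0,-100],
    [0,0,-108],
    [0,0,-108],
    [0,0,-108],
  ],
)

```text
time: 20.4
eef_pos: [0.5594, 0.2707, 0.2407]
tcp_rot: [0.249, 0.968, -0.0, 0.0]
contact_force: [-0.2, -0.3, -2.1]
opening: 0.151
```

```bash
python3 - <<'E'
import st
from fit import *
c=snap('wrist','w7')
l=(.517,.192);print(np.round(proj(c,(*l,.06))),head(c,*l))
f=c['frame'][:,:,::-1].copy()
cv2.imwrite('pics/w7c.png',np.hstack([cv2.resize(f[:,100:500],(400,400)),cv2.resize(rect(c,.06,*l,.11),(400,400))]))
E
```

```text
{'time': 20.4, 'qpos': [0.2877, 0.1629, 1.7053, -0.0001, 1.2733, -2.3502], 'eef_pos': [0.5594, 0.2707, 0.2407], 'contact_force': [-0.2494, -0.2893, -2.0636], 'wrist_torque': [0.0294, 0.0124, -0.0686], 'joint_efforts': [-0.0011, -36.8959, -30.2599, -0.0027, 0.0047, 0.0093]} toolyaw 151.14024850655153
[318.  87.] (array([0.5171, 0.1919]), np.float64(0.03104754353028784), 'slot yaw', np.float64(60.0), 'off mm', np.float64(-2.5), 'score', np.float32(-29.98082))
```

View pics/w7c.png

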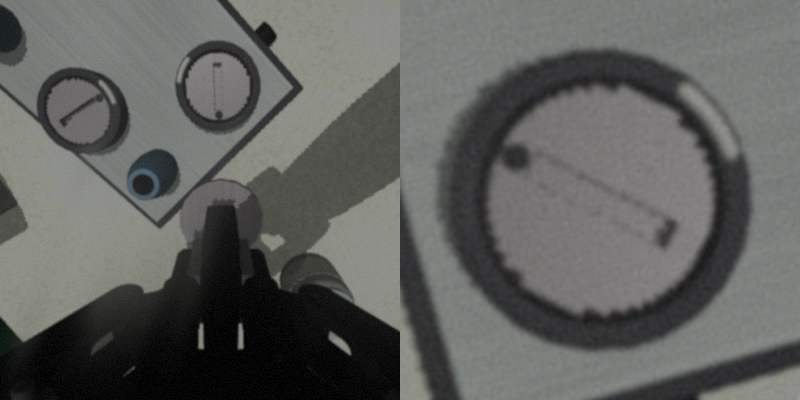

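L2's cross-check gives (0.5172, 0.1917), slot yaw about 62.5°. In the picture the slot runs from the dome at (219,115) to (216,65) and the key flange is at (221,215). Moving in.

Emit:
step_arm(
  gripper=[1,1,1,1,1,1,1,1],
  linear=[
    [-0.001,-0.045,0],
    [-0.001,-0.09,0.02],
    [-0.001,-0.09,0.06],
    [-0.001,-0.09,0.085],
    [-0.001,-0.09,0.097],
    [-0.001,-0.09,0.097],
    [-0.001,-0.09,0.097],
    [-0.001,-0.09,0.097],
  ],
  delta_rot=[
    [0,0,-1.4],
    [0,0,-1.4],
    [0,0,-1.4],
    [0,0,-1.4],
    [0,0,-1.4],
    [0,0,-1.4],
    [0,0,-1.4],
    [0,0,-1.4],
  ],
)

```text
time: 21.45
eef_pos: [0.518, 0.1916, 0.1448]
tcp_rot: [0.236, 0.972, 0.001, 0.001]
contact_force: [-0.2, 0.6, -1.1]
opening: 0.154
```

Emit:
step_arm(
  gripper=[1,1,1,1,1,1],
  linear=[
    [0,0,0.002],
    [0,0,0.004],
    [0,0,0.006],
    [0,0,0.008],
    [0,0,0.01],
    [0,0,0.01],
  ],
  delta_rot=[
    [0,0,0],
    [0,0,0],
    [0,0,0],
    [0,0,0],
    [0,0,0],
    [0,0,0],
  ],
)

```text
time: 22.2
eef_pos: [0.5172, 0.1913, 0.1335]
tcp_rot: [0.236, 0.972, -0.0, 0.0]
contact_force: [-0.3, 0.3, -0.1]
opening: 0.149
```

Emit:
step_arm(
  gripper=[1,1,1,1,1],
  linear=[
    [0,0,0.002],
    [0,0,0.004],
    [0,0,0.006],
    [0,0,0.007],
    [0,0,0.007],
  ],
  delta_rot=[
    [0,0,0],
    [0,0,0],
    [0,0,0],
    [0,0,0],
    [0,0,0],
  ],
)

```text
time: 22.82
eef_pos: [0.5174, 0.1911, 0.1262]
tcp_rot: [0.236, 0.972, -0.0, 0.0]
contact_force: [2.4, -1.1, -2.7]
opening: 0.15
```

```bash
python3 st.py
```

```text
{'time': 22.825, 'qpos': [0.1701, 0.1282, 1.9664, -0.0005, 1.0462, -2.4953], 'eef_pos': [0.5174, 0.1911, 0.1262], 'contact_force': [2.427, -1.0858, -2.6695], 'wrist_torque': [-0.2493, -0.5586, 0.0153], 'joint_efforts': [0.9317, -32.1847, -26.0624, 0.4066, 0.6513, 0.0425]} toolyaw 152.72829124404126
```

Inserted freely. Turning by 84°, still short of the earliest possible stop.

Emit:
step_arm(
  gripper=[1,1,1,1,1,1,1,1,1,1,1,1],
  linear=[
    [0,0,0],
    [0,0,0],
    [0,0,0],
    [0,0,0],
    [0,0,0],
    [0,0,0],
    [0,0,0],
    [0,0,0],
    [0,0,0],
    [0,0,0],
    [0,0,0],
    [0,0,0],
  ],
  delta_rot=[
    [0,0,4],
    [0,0,10],
    [0,0,18],
    [0,0,26],
    [0,0,34],
    [0,0,42],
    [0,0,50],
    [0,0,58],
    [0,0,66],
    [0,0,74],
    [0,0,81],
    [0,0,84],
  ],
)

```text
time: 24.32
eef_pos: [0.5172, 0.1917, 0.1262]
tcp_rot: [0.826, 0.564, 0.001, -0.0]
contact_force: [2.2, 0.7, -2.3]
opening: 0.153
```

```bash
python3 st.py
```

```text
{'time': 24.325, 'qpos': [0.1707, 0.1281, 1.9665, 0.001, 1.0462, -1.0277], 'eef_pos': [0.5172, 0.1917, 0.1262], 'contact_force': [2.2179, 0.743, -2.323], 'wrist_torque': [0.1474, -0.4884, 0.1642], 'joint_efforts': [-0.1403, -32.1837, -26.0324, 0.0263, 0.6674, 0.0356]} toolyaw 68.63113230880674
```

Emit:
step_arm(
  gripper=[1,1,1,1],
  linear=[
    [0,0,0],
    [0,0,0],
    [0,0,0],
    [0,0,0],
  ],
  delta_rot=[
    [0,0,2],
    [0,0,4],
    [0,0,6],
    [0,0,6],
  ],
)

```text
time: 24.82
eef_pos: [0.5172, 0.1917, 0.1262]
tcp_rot: [0.854, 0.52, 0.0, -0.0]
contact_force: [2.6, 2.9, -4.3]
opening: 0.152
```

```bash
python3 st.py
```

```text
{'time': 24.825, 'qpos': [0.1705, 0.128, 1.9665, 0.0011, 1.0465, -0.924], 'eef_pos': [0.5172, 0.1917, 0.1262], 'contact_force': [2.5919, 2.9204, -4.2891], 'wrist_torque': [0.6879, -0.6955, 0.1832], 'joint_efforts': [-0.9036, -32.7685, -26.0133, -0.4886, 1.0462, 0.1725]} toolyaw 62.68374303865194
```

Emit:
step_arm(
  gripper=[1,1,1],
  linear=[
    [0,0,0],
    [0,0,0],
    [0,0,0],
  ],
  delta_rot=[
    [0,0,2],
    [0,0,4],
    [0,0,4],
  ],
)

```text
time: 25.2
eef_pos: [0.5172, 0.1917, 0.1263]
tcp_rot: [0.872, 0.49, 0.0, -0.0]
contact_force: [2.9, 3.9, -4.5]
opening: 0.152
```

```bash
python3 st.py
```

```text
{'time': 25.2, 'qpos': [0.1705, 0.128, 1.9664, 0.001, 1.0466, -0.854], 'eef_pos': [0.5172, 0.1917, 0.1263], 'contact_force': [2.8887, 3.894, -4.5], 'wrist_torque': [0.9748, -0.7191, 0.1178], 'joint_efforts': [-1.4482, -33.0481, -25.9376, -0.8205, 1.2533, 0.1755]} toolyaw 58.67156120894633
```

Emit:
step_arm(
  gripper=[1,1,1],
  linear=[
    [0,0,0],
    [0,0,0],
    [0,0,0],
  ],
  delta_rot=[
    [0,0,2],
    [0,0,3],
    [0,0,3],
  ],
)

```text
time: 25.58
eef_pos: [0.5172, 0.1917, 0.1263]
tcp_rot: [0.884, 0.467, 0.0, -0.0]
contact_force: [3.2, 3.4, -4.2]
opening: 0.149
```

```bash
python3 st.py
```

```text
{'time': 25.575, 'qpos': [0.1705, 0.128, 1.9664, 0.0012, 1.0465, -0.8019], 'eef_pos': [0.5172, 0.1917, 0.1263], 'contact_force': [3.2037, 3.3775, -4.1734], 'wrist_torque': [0.9394, -0.8256, 0.1661], 'joint_efforts': [-1.59, -33.1011, -25.9481, -0.8558, 1.2847, 0.1778]} toolyaw 55.68000788756107
```

Emit:
step_arm(
  gripper=[1,1,1],
  linear=[
    [0,0,0],
    [0,0,0],
    [0,0,0],
  ],
  delta_rot=[
    [0,0,2],
    [0,0,3],
    [0,0,3],
  ],
)

```text
time: 25.95
eef_pos: [0.5172, 0.1918, 0.1263]
tcp_rot: [0.896, 0.444, 0.001, -0.0]
contact_force: [3.8, 4.4, -5.4]
opening: 0.151
```

```bash
python3 st.py
```

```text
{'time': 25.95, 'qpos': [0.1706, 0.128, 1.9664, 0.0014, 1.0464, -0.7495], 'eef_pos': [0.5172, 0.1918, 0.1263], 'contact_force': [3.8474, 4.4254, -5.3566], 'wrist_torque': [1.0272, -0.8324, 0.1587], 'joint_efforts': [-1.6644, -33.1185, -25.9323, -0.8932, 1.3076, 0.1783]} toolyaw 52.68016430307927
```

Emit:
step_arm(
  gripper=[1,1,1],
  linear=[
    [0,0,0],
    [0,0,0],
    [0,0,0],
  ],
  delta_rot=[
    [0,0,2],
    [0,0,3],
    [0,0,3],
  ],
)

```text
time: 26.32
eef_pos: [0.5173, 0.1918, 0.1263]
tcp_rot: [0.907, 0.42, 0.001, -0.0]
contact_force: [3.5, 3.4, -4.3]
opening: 0.146
```

```bash
python3 st.py
```

```text
{'time': 26.325, 'qpos': [0.1706, 0.128, 1.9663, 0.0015, 1.0463, -0.6972], 'eef_pos': [0.5173, 0.1918, 0.1263], 'contact_force': [3.4922, 3.3962, -4.3064], 'wrist_torque': [1.0821, -0.8302, 0.1661], 'joint_efforts': [-1.7278, -33.1333, -25.9108, -0.9293, 1.3308, 0.1783]} toolyaw 49.677634069951246
```

Emit:
step_arm(
  gripper=[1,1,1],
  linear=[
    [0,0,0],
    [0,0,0],
    [0,0,0],
  ],
  delta_rot=[
    [0,0,2],
    [0,0,3],
    [0,0,3],
  ],
)

```text
time: 26.7
eef_pos: [0.5172, 0.1919, 0.1263]
tcp_rot: [0.918, 0.396, 0.001, -0.001]
contact_force: [3.5, 3.9, -5.2]
opening: 0.153
```

```bash
python3 st.py
```

```text
{'time': 26.7, 'qpos': [0.1707, 0.128, 1.9663, 0.0016, 1.0463, -0.6448], 'eef_pos': [0.5172, 0.1919, 0.1263], 'contact_force': [3.5286, 3.883, -5.201], 'wrist_torque': [1.1028, -0.888, 0.137], 'joint_efforts': [-1.7815, -33.1457, -25.8831, -0.963, 1.3545, 0.1782]} toolyaw 46.67774763221227
```

Emit:
step_arm(
  gripper=[1,1,1],
  linear=[
    [0,0,0],
    [0,0,0],
    [0,0,0],
  ],
  delta_rot=[
    [0,0,2],
    [0,0,3],
    [0,0,3],
  ],
)

```text
time: 27.08
eef_pos: [0.5173, 0.1919, 0.1263]
tcp_rot: [0.928, 0.372, 0.001, -0.001]
contact_force: [3.2, 4.2, -5.0]
opening: 0.152
```

```bash
python3 st.py
```

```text
{'time': 27.075, 'qpos': [0.1707, 0.128, 1.9663, 0.0018, 1.0462, -0.5925], 'eef_pos': [0.5173, 0.1919, 0.1263], 'contact_force': [3.1988, 4.1542, -5.0121], 'wrist_torque': [1.1487, -0.8887, 0.167], 'joint_efforts': [-1.834, -33.1472, -25.847, -0.9947, 1.3814, 0.1787]} toolyaw 43.67366002851973
```

Emit:
step_arm(
  gripper=[1,1,1],
  linear=[
    [0,0,0],
    [0,0,0],
    [0,0,0],
  ],
  delta_rot=[
    [0,0,2],
    [0,0,3],
    [0,0,3],
  ],
)

```text
time: 27.45
eef_pos: [0.5173, 0.192, 0.1263]
tcp_rot: [0.938, 0.348, 0.001, -0.001]
contact_force: [3.3, 4.4, -5.7]
opening: 0.148
```

```bash
python3 st.py
```

```text
{'time': 27.45, 'qpos': [0.1707, 0.128, 1.9663, 0.0019, 1.046, -0.5401], 'eef_pos': [0.5173, 0.192, 0.1263], 'contact_force': [3.3111, 4.3673, -5.6937], 'wrist_torque': [1.152, -0.9201, 0.195], 'joint_efforts': [-1.8954, -33.1817, -25.8362, -1.0291, 1.4095, 0.1795]} toolyaw 40.67387794805593
```

Emit:
step_arm(
  gripper=[1,1,1],
  linear=[
    [0,0,0],
    [0,0,0],
    [0,0,0],
  ],
  delta_rot=[
    [0,0,2],
    [0,0,4],
    [0,0,4],
  ],
)

```text
time: 27.82
eef_pos: [0.5173, 0.1921, 0.1264]
tcp_rot: [0.949, 0.316, 0.001, -0.0]
contact_force: [3.4, 5.2, -5.0]
opening: 0.152
```

```bash
python3 st.py
```

```text
{'time': 27.825, 'qpos': [0.1712, 0.128, 1.9662, 0.001, 1.0458, -0.4732], 'eef_pos': [0.5173, 0.1921, 0.1264], 'contact_force': [3.4368, 5.2315, -5.0498], 'wrist_torque': [1.3339, -0.8836, 0.9233], 'joint_efforts': [-2.9698, -33.2733, -25.8404, -0.8168, 1.4618, 0.939]} toolyaw 36.89599761889022
```

L2's stop is felt (0.94 N m on joint 6, up from 0.18). Backing off, lifting, and carrying the key back over the stand.

Emit:
step_arm(
  gripper=[1,1,1,1,1,1,1,1],
  linear=[
    [0,0,0],
    [0,0,0],
    [0,0,-0.01],
    [0,0,-0.03],
    [0,0,-0.07],
    [0,0,-0.114],
    [0,0,-0.114],
    [0,0,-0.114],
  ],
  delta_rot=[
    [0,0,-2],
    [0,0,-4],
    [0,0,-4],
    [0,0,-4],
    [0,0,-4],
    [0,0,-4],
    [0,0,-4],
    [0,0,-4],
  ],
)

```text
time: 28.82
eef_pos: [0.5158, 0.1906, 0.2389]
tcp_rot: [0.938, 0.348, -0.002, 0.0]
contact_force: [0.3, -0.1, -1.9]
opening: 0.155
```

```bash
python3 - <<'E'
import st
s=st.s;q=st.q;import numpy as np
d=q.T@(np.array([.517,-.277,.24])-s['eef_pos']);print('delta tool',d.round(4),'rot',-(81.8-np.degrees(np.arctan2(q[1,0],q[0,0]))))
E
```

```text
{'time': 28.825, 'qpos': [0.1699, 0.0067, 1.8756, -0.0011, 1.2635, -0.54], 'eef_pos': [0.5158, 0.1906, 0.2389], 'contact_force': [0.2691, -0.0596, -1.9313], 'wrist_torque': [0.026, 0.0058, 0.0174], 'joint_efforts': [-0.0006, -31.7892, -31.5079, -0.0072, -0.013, 0.0022]} toolyaw 40.69686764478155
delta tool [-3.040e-01  3.553e-01 -3.000e-04] rot -41.10313235521845
```

Emit:
step_arm(
  gripper=[1,1,1,1,1,1,1,1,1,1,1,1],
  linear=[
    [-0.03,0.0355,0],
    [-0.065,0.076,0],
    [-0.1,0.117,0],
    [-0.138,0.161,0],
    [-0.176,0.206,0],
    [-0.214,0.25,0],
    [-0.252,0.295,0],
    [-0.285,0.333,0],
    [-0.304,0.355,0],
    [-0.304,0.355,0],
    [-0.304,0.355,0],
    [-0.304,0.355,0],
  ],
  delta_rot=[
    [0,0,-5],
    [0,0,-10],
    [0,0,-15],
    [0,0,-20],
    [0,0,-25],
    [0,0,-30],
    [0,0,-35],
    [0,0,-41.1],
    [0,0,-41.1],
    [0,0,-41.1],
    [0,0,-41.1],
    [0,0,-41.1],
  ],
)

```text
time: 30.32
eef_pos: [0.518, -0.2747, 0.2395]
tcp_rot: [0.755, 0.655, -0.0, -0.001]
contact_force: [-0.0, 0.3, -1.9]
opening: 0.149
```

```bash
python3 - <<'E'
import st
from h import *
s=st.s;d=st.q.T@(np.array([.517,-.277,.0917])-s['eef_pos']);print('delta tool',d.round(4))
t=snap('top','top1');b=snap('scene','scene1')
k=lambda i,w,h:cv2.resize(i[:,:,::-1],(w,h),interpolation=cv2.INTER_CUBIC)
cv2.imwrite('pics/chk.png',np.hstack([k(t['frame'][100:200,250:360],400,364),k(b['frame'][180:280,310:420],400,364)]))
E
```

```text
{'time': 30.325, 'qpos': [-0.6605, 0.0873, 1.7908, 0.0001, 1.2655, -2.0899], 'eef_pos': [0.518, -0.2747, 0.2395], 'contact_force': [-0.0092, 0.3324, -1.8756], 'wrist_torque': [-0.0533, -0.0492, -0.0469], 'joint_efforts': [-0.2993, -33.3931, -30.028, -0.0128, 0.0079, 0.0016]} toolyaw 81.89718648742236
delta tool [-0.0026 -0.0004  0.1477]
```

View pics/chk.png

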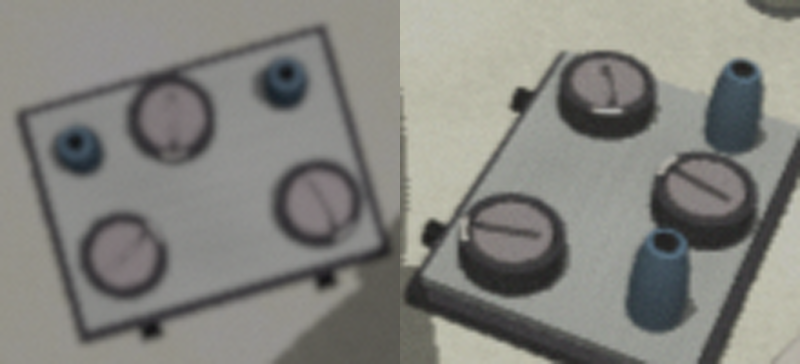

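Both turned locks now have a slot end at the white arc, the plate shells are unmoved and lock_c is unchanged. Lowering partway, then correcting with settled readings.

Emit:
step_arm(
  gripper=[1,1,1,1,1],
  linear=[
    [0,0,0.04],
    [0,0,0.07],
    [0,0,0.08],
    [0,0,0.08],
    [0,0,0.08],
  ],
  delta_rot=[
    [0,0,0],
    [0,0,0],
    [0,0,0],
    [0,0,0],
    [0,0,0],
  ],
)

```text
time: 31.05
eef_pos: [0.5192, -0.2766, 0.1623]
tcp_rot: [0.756, 0.655, 0.0, 0.002]
contact_force: [0.1, -0.9, -0.7]
opening: 0.153
```

```bash
python3 - <<'E'
import st
from h import *
s=st.s;d=st.q.T@(np.array([.517,-.277,.0917])-s['eef_pos']);print('delta tool',d.round(4))
E
```

```text
{'time': 31.05, 'qpos': [-0.6618, 0.1619, 1.8557, -0.0, 1.1208, -2.0902], 'eef_pos': [0.5192, -0.2766, 0.1623], 'contact_force': [0.0888, -0.8811, -0.659], 'wrist_torque': [-0.0461, 0.0636, 0.0242], 'joint_efforts': [0.044, -34.292, -27.7518, 0.0001, 0.0153, 0.0002]} toolyaw 81.83829990558476
delta tool [-0.0006 -0.0024  0.0706]
```

Emit:
step_arm(
  gripper=[1,1,1,1,1,1,1,1],
  linear=[
    [0,-0.0015,0.02],
    [0,-0.0015,0.035],
    [0,-0.0015,0.045],
    [0,-0.0015,0.052],
    [0,-0.0015,0.059],
    [0,-0.0015,0.066],
    [0,-0.0015,0.068],
    [0,-0.0015,0.068],
  ],
  delta_rot=[
    [0,0,0],
    [0,0,0],
    [0,0,0],
    [0,0,0],
    [0,0,0],
    [0,0,0],
    [0,0,0],
    [0,0,0],
  ],
)

```text
time: 32.05
eef_pos: [0.5168, -0.2759, 0.0924]
tcp_rot: [0.756, 0.655, -0.0, 0.0]
contact_force: [0.1, -0.2, -1.8]
opening: 0.15
```

Emit:
step_arm(
  gripper=[1,1],
  linear=[
    [-0.001,0,0.001],
    [-0.001,0,0.001],
  ],
  delta_rot=[
    [0,0,0],
    [0,0,0],
  ],
)

```text
time: 32.3
eef_pos: [0.517, -0.2771, 0.0918]
tcp_rot: [0.756, 0.655, 0.0, 0.0]
contact_force: [-0.5, 0.2, -0.8]
opening: 0.149
```

Emit:
step_arm(
  gripper=[0.4,0,-0.5,-1,-1,-1],
  linear=[
    [0,0,0],
    [0,0,0],
    [0,0,0],
    [0,0,0],
    [0,0,0],
    [0,0,0],
  ],
  delta_rot=[
    [0,0,0],
    [0,0,0],
    [0,0,0],
    [0,0,0],
    [0,0,0],
    [0,0,0],
  ],
)

```text
time: 33.05
eef_pos: [0.5166, -0.2768, 0.0913]
tcp_rot: [0.756, 0.655, -0.0, -0.0]
contact_force: [-0.0, -0.5, -0.0]
opening: 0.997
```

Emit:
step_arm(
  gripper=[-1,-1,-1,-1,-1,-1],
  linear=[
    [0,0,-0.03],
    [0,0,-0.07],
    [0,0,-0.12],
    [0,0,-0.16],
    [0,0,-0.16],
    [0,0,-0.16],
  ],
  delta_rot=[
    [0,0,0],
    [0,0,0],
    [0,0,0],
    [0,0,0],
    [0,0,0],
    [0,0,0],
  ],
)

```text
time: 33.8
eef_pos: [0.5162, -0.2765, 0.2502]
tcp_rot: [0.756, 0.655, -0.0, -0.001]
contact_force: [-0.2, 0.1, -0.9]
opening: 0.993
```

```bash
python3 - <<'E'
import st
from h import *
b=snap('scene','scene2');w=snap('wrist','w9')
k=lambda i,w,h:cv2.resize(i[:,:,::-1],(w,h),interpolation=cv2.INTER_CUBIC)
cv2.imwrite('pics/fin.png',np.vstack([np.hstack([k(b['frame'][180:280,310:420],400,300),k(b['frame'][220:345,210:350],400,300)]),np.hstack([k(w['frame'],400,300),k(w['frame'][100:260,240:400],400,300)])]))
E
```

```text
{'time': 33.8, 'qpos': [-0.6649, 0.0772, 1.7817, -0.0, 1.2842, -2.093], 'eef_pos': [0.5162, -0.2765, 0.2502], 'contact_force': [-0.1585, 0.0699, -0.9055], 'wrist_torque': [0.0093, 0.0117, 0.01], 'joint_efforts': [0.0233, -33.8562, -30.6398, 0.0001, -0.017, -0.0]} toolyaw 81.82092321482287
```

View pics/fin.png

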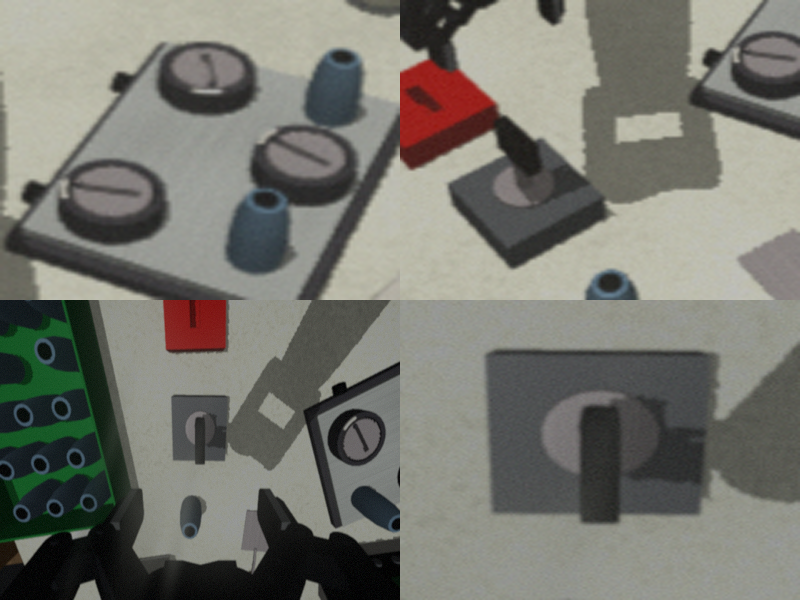

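The key stands seated in the grey stand, the gripper is clear and the arm is still. Handing in.

```bash
python3 -c "
from plant import ctrl
print(ctrl.sign_off())"
```

```text
the job is handed in; nothing more can be done
None
```

I took the key from the grey stand and turned the two open locks clockwise with its blade until I felt the stop. The third lock, `lock_c`, was already home and I left it alone. The key is back in the stand and released, and I handed the job in at about 34 s of robot time.

**Turning:** both locks turned at about 0.17 N m. At the stop the torque rose steeply, to about 1.2 N m on the first lock and 0.94 N m on the second. That is above the 0.5 N m you called plenty, but below the 2 N m wrenching limit. Forces stayed at a few newtons throughout, far under the limits. I backed the key off 4° within the slot play before lifting it out.

**Last checks:** the pictures show a slot end at the white arc on all three locks. They also show the key upright with its flange down on the stand and the gripper clear. The shells on the plate and the one on the table look unmoved. I did not check the ink can after the moves, but the arm never came near it.

**Where readings disagreed or fell short:**
- **Camera offset:** the key's position seen in the wrist camera was about 1.3 mm off. Two opposite views of each lock agreed to within about 0.5 mm, so I used those, and both insertions went in freely.
- **Domes:** the end pictures were too coarse to make out the domes on the two locks I turned. That they are home rests on the felt stops and the angle turned, about 125° and 116°.

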